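# Tip the spare-wheel tote

### The arm

A 6-joint arm with a two-finger parallel gripper is mounted at the origin on the work surface. World frame = base frame: x ahead of the robot, y to its left, z up, the work surface at z = 0. Lengths are in m, angles in rad, forces in N, time in s.
With the tool pointing down it reaches from about 0.375 to 0.9 m from the base axis. Payload 3.1 kg.
Tool frame: the origin (TCP) lies on the centre line of the jaws, within the pads' length; the fingertips stand 25 mm ahead of it and the grasp point (between the pads) lies 6 mm ahead of it (manip.tips_ahead is the distance from the TCP to the fingertips, in m); z points along the fingers, y is the direction in which the jaws open and shut (so a half turn about z gives the same grasp; the last joint's range is limited). The gripper opens to 85 mm and grips with 20 to 120 N. Pads are 22 mm wide; open, the fingers measure 114 mm over their backs; the gripper's body (76 mm by 85 mm) begins 54 mm behind the grasp point. The pads swing forward as they close: fully open they stand 13 mm farther back than shut.
Start: joints at [-1.405, 0.527, 1.433, -0, 1.181, -0.178], TCP at [0.211, -0.588, 0.217] pointing down, gripper open.
Joint ranges: [-3.08, 3.08], [-0.75, 2.2], [0.22, 2.44], [-1.43, 4.57], [0, 2.65], [-2.85, 2.85]. Speed limits (rad/s): [2.79, 2.79, 3.14, 3.14, 3.14, 3.14].

### API

Orientations are given as a unit quaternion [x, y, z, w].
In Python, from station import manip gives the robot as it stands.
- The arm moves only by the tool play_rows, never from a script. Its argument "steps" is a list that holds one entry, the list of rows, each a list of 6 numbers: the shift along the tool's x, y, z in m, then the turn, a rotation vector about the tool's x, y, z in degrees. In form: [[[x, y, z, rx, ry, rz], ...]]. A call has 1 to 10 rows; each row shifts and turns the commanded pose from where the row before left it, along the tool's axes as they then stand; what a row does not reach is not made up. A row lasts 1/8 s, in which the tool goes at most 62.5 mm and 10.7 degrees, less where a joint would pass 70% of its speed; a pose out of reach is approached as far as the arm can. A call is refused whole if a number of a shift passes 0.0625 or a number of a turn 10.7, either way. A call with a gripper value outside its range is refused whole. "fingers" is the opening, from 0 (shut) to 1 (fully open), set as the call begins (left out, the last holds). The fingers move at their own pace and stop on an object; "squeeze" is the grip in N (left out, the last holds). Time passes only in rows, so rows that do not move let the fingers close. It gives the time, the measured TCP pose, the force and the opening at its end, in the units of the state.
- manip.sense(): the state, without advancing time (a new reading comes with each control period).
- manip.snapshot(name): name is "side" or "top"; returns a dict with "img" (384x512x3 uint8, red, green, blue), "K" (3x3 intrinsics, pixels), "world_from_camera" (4x4, takes a point from camera to world coordinates). Camera axes: x right, y down, z forward; pixel columns grow to the right and rows downward; lengths in m; the calibration is good to about 2 mm. A picture is of the moment at which its call begins. There is no depth.
- manip.sign_off(): hands the job in, once; it reports no verdict.
Trained networks look in a picture, given as the dict that the camera call returned (one of the last four; its "shot" number tells which), for a name from the list of things; names that differ only in an ending like _2 or _b are one class to them, and where a whole thing is asked for, a point or a joint stands for the part that bears it (a point fixed in the world has none). Each returns a list of dicts, best first, with "score" (0 to 1); they miss things now and then, are a little off and sometimes report something else, mostly with a low value. They report only what shows in the picture. A call takes as long as a camera call. They do not tell look-alikes from the thing itself.
- manip.regions_of(label, picture): "pixels" (384x512 bool, what is visible of it) and "rect" ([left, top, right, bottom] in pixels, round what is visible of it).
- manip.pinpoint(label, picture): "point" ([column, row] in pixels: a listed point, or the origin of a listed thing).
The state is a dict: "t": time; "q": joint angles; "qd": joint speeds; "tau": joint torques, N m; "tcp_pos": TCP position; "tool_rot": TCP orientation; "force": force on the tool from outside, world axes, zero at the start; "ft_torque": the same for the moment, N m; "finger_gap": opening from 0.0 (shut) to 1.0 (fully open).
Only numpy, scipy, OpenCV 4.12 (cv2) and the standard library are available. Lean on these libraries where they do the work, as an engineer would, in place of code of your own. Each camera call takes 0.05 s, during which the arm holds its last target.

### The job

On the model railway table, lift the metal cover plate off the two pins of the grey parts tote and lay it flat in the middle of the cork mat, without dropping it. Then take the tote by its steel bar handle and tip it up by about 30 degrees, its opposite corner still standing on the table, until all four loose wheels have slid together into that opposite (lowest) corner. Finish while holding the tote tipped like that: do not lower it or let go, and leave the model wagons, the paint jar and the screwdriver where they are.

Things in the scene. Friction and masses are not known exactly. Their poses are not given: they have to be found in the camera images.
- tote: grey open-topped plastic tote, 150 (own x) x 130 (y) x 48 mm, walls and floor 4 mm, 0.4 kg, loose. Origin under its centre, z up. Steel bar handle off its (+x, +y) corner; wheels go to the (-x, -y) corner. Ears at own (0, +-74) mm, 18 mm wide, flush with the rim, carry upright pins 7 mm across, 10 mm high. Slippery inside: wheels start to slide at about 10 degrees, gather reliably at 30
- tote_bar (a point): middle of the tote's handle: a round level steel bar 8 mm across, 60 mm clear between its arms, 36 mm out from the corner, 75 mm above the tote's underside (27 mm over the rim). It runs square to the line tote_foot to tote_bar: fingers closing along that line pinch it from above. Lightly pinched (20 to 30 N) the bar turns in the pads as the tote tips. Axes as the tote's
- tote_foot (a point): the tote's outer bottom corner that lies across from the handle, own (-75, -65, 0) mm: the tote tips about this point, 234 mm from the bar horizontally when level. Axes as the tote's
- tote_corner (a point): the inside of that same corner, on the tote's floor (own (-71, -61, 4) mm): where the wheels must gather. Axes as the tote's
- cover: flat aluminium cover plate 150 x 172 x 5 mm, 0.16 kg, lying loose on the tote's rim (underside 48 mm above the table), its two 10 mm holes over the tote's pins, which end 10 mm above the rim. Origin at the centre of its underside, axes as the tote's at the start
- cover_knob (a point): point on the black round knob at the middle of the cover: 25 mm above the cover's underside. The knob is 26 mm across and stands from 5 to 37 mm above the cover's underside
- mat: cork mat 220 x 220 x 3 mm fixed on the table; origin at the centre of its underside
- wheel1: one of four alike loose steel spare wheels (flanged disc, 19 mm across, 7 mm thick, 12 g), lying flat on the tote's floor under the cover; origin at the centre of its underside
- wheel2: one of four alike loose steel spare wheels (flanged disc, 19 mm across, 7 mm thick, 12 g), lying flat on the tote's floor under the cover; origin at the centre of its underside
- wheel3: one of four alike loose steel spare wheels (flanged disc, 19 mm across, 7 mm thick, 12 g), lying flat on the tote's floor under the cover; origin at the centre of its underside
- wheel4: one of four alike loose steel spare wheels (flanged disc, 19 mm across, 7 mm thick, 12 g), lying flat on the tote's floor under the cover; origin at the centre of its underside
- coach: green model coach, 33 x 143 x 45 mm, standing on the track beyond the work; origin under its centre
- tanker: model tank wagon with a blue tank, 30 x 100 x 45 mm, standing on the track beyond the work; origin under its centre
- bottle: small amber paint jar, 30 mm across, 55 mm high, standing on the table; origin under its centre
- driver: screwdriver 140 mm long lying on the table between tote and mat; origin at the underside, its own x axis runs along it from handle to tip
Not all that is in view belongs to the job. There is more than one size of the cover; the one meant has the size given above.

How it is judged:
By the outcome, as a careful person would: the job done as asked, in the order asked, and still so for the second after the job is handed in, while the arm keeps its last pose, push and grip.
It also fails if it takes over 58 s, if anything falls off the work surface, if the arm or the gripper's body presses on something with over 40 N, if the wrist force passes 120 N, or if a joint passes its speed limit or range.

## Working session

There is one attempt and no reset: what is moved stays moved. The work goes in short steps, Python scripts to look and compute and a tool call to move; the robot and the scene stay as the last step left them, time stands still between calls to the robot, and variables do not carry over. Pictures are saved under pics/ and viewed, and the job is handed in when it is done.

Besides the shell and the picture viewer there is one more tool, called as name([rows], argument=value, ...), one row to a line, values as JSON. play_rows: Moves the arm, as the interface text tells. Its arguments: {"type":"object","properties":{"steps":{"type":"array"},"fingers":{"type":"number"},"squeeze":{"type":"number"}},"required":["steps"]}

```bash
mkdir -p pics; ls
cat > h.py <<'E'
import numpy as np, cv2
from scipy.spatial.transform import Rotation as R
from station import manip
def save(p,name,crop=None,s=1.5):
    im=p["img"][:,:,::-1].copy()
    if crop: im=im[crop[1]:crop[3],crop[0]:crop[2]]
    im=cv2.resize(im,None,fx=s,fy=s,interpolation=cv2.INTER_CUBIC); cv2.imwrite("pics/"+name,im)
def ray(p,uv):
    T=np.array(p["world_from_camera"]);K=np.array(p["K"])
    d=T[:3,:3]@np.linalg.solve(K,[uv[0],uv[1],1.]);return T[:3,3],d
def at_z(p,uv,z):
    o,d=ray(p,uv);return o+d*(z-o[2])/d[2]
def proj(p,X):
    T=np.array(p["world_from_camera"]);K=np.array(p["K"])
    c=T[:3,:3].T@(np.array(X)-T[:3,3]);u=K@c;return u[:2]/u[2]
def tri(p1,a,p2,b):
    o1,d1=ray(p1,a);o2,d2=ray(p2,b);d1=d1/np.linalg.norm(d1);d2=d2/np.linalg.norm(d2)
    s=np.linalg.lstsq(np.c_[d1,-d2],o2-o1,rcond=None)[0]
    x,y=o1+s[0]*d1,o2+s[1]*d2;return (x+y)/2,np.linalg.norm(x-y)
E
python3 - <<'E'
from h import *
s=manip.sense();print({k:np.round(v,4) for k,v in s.items()})
for n in("top","side"):
    p=manip.snapshot(n);save(p,n+"0.png")
    T=np.array(p["world_from_camera"]);print(n,T.round(3).tolist(),np.round(p["K"],1).tolist())
    for l in["tote","tote_bar","tote_foot","tote_corner","cover","cover_knob","mat","bottle","driver","coach","tanker"]:
        print(l,[(np.round(d["point"],1).tolist(),round(d["score"],2)) for d in manip.pinpoint(l,p)])
E
```

```text
pics
{'t': np.float64(0.0), 'q': array([-1.4045,  0.5285,  1.4339,  0.    ,  1.1814, -0.1785]), 'qd': array([ 0.0016, -0.    ,  0.0011, -0.0002, -0.0013, -0.0001]), 'tau': array([ 1.70000e-03, -4.42348e+01, -1.78023e+01, -2.00000e-04,
        8.40000e-03,  0.00000e+00]), 'tcp_pos': array([ 0.2112, -0.5875,  0.2163]), 'tool_rot': array([ 0.9852,  0.1716,  0.    , -0.0011]), 'force': array([0.3057, 0.1369, 0.2382]), 'ft_torque': array([ 0.0003, -0.0099, -0.0255]), 'finger_gap': np.float64(0.9996)}
top [[-0.026, -0.989, 0.147, 0.333], [-1.0, 0.025, -0.01, -0.069], [0.007, -0.148, -0.989, 1.225], [0.0, 0.0, 0.0, 1.0]] [[434.0, 0.0, 256.6], [0.0, 434.0, 193.9], [0.0, 0.0, 1.0]]
tote []
tote_bar [([339.6, 191.0], 0.74)]
tote_foot [([340.7, 191.5], 0.62)]
tote_corner [([293.5, 212.0], 0.54), ([173.3, 115.0], 0.5)]
cover [([346.1, 291.6], 0.97), ([385.3, 231.3], 0.92), ([292.7, 214.3], 0.77)]
cover_knob [([345.2, 289.5], 0.85), ([388.1, 229.5], 0.76), ([290.6, 211.7], 0.7)]
mat [([164.8, 207.1], 0.7), ([237.3, 220.0], 0.69), ([170.7, 114.1], 0.24)]
bottle [([230.7, 149.9], 0.49)]
driver [([240.1, 218.8], 0.69)]
coach [([172.4, 114.6], 0.94)]
tanker [([254.7, 114.9], 0.98), ([167.7, 210.1], 0.38)]
side [[0.997, -0.026, 0.066, 0.422], [-0.07, -0.551, 0.832, -1.03], [0.015, -0.834, -0.551, 0.711], [0.0, 0.0, 0.0, 1.0]] [[497.5, 0.0, 254.3], [0.0, 497.5, 195.6], [0.0, 0.0, 1.0]]
tote [([237.2, 248.2], 0.77)]
tote_bar [([262.0, 255.2], 0.78)]
tote_foot []
tote_corner []
cover [([238.9, 228.6], 0.9), ([220.6, 342.3], 0.82), ([129.4, 299.3], 0.64), ([341.6, 165.9], 0.51)]
cover_knob [([214.7, 336.2], 0.93), ([128.6, 291.4], 0.84), ([337.7, 168.5], 0.72), ([237.2, 219.0], 0.67)]
mat [([242.2, 168.0], 0.64), ([237.5, 223.5], 0.2)]
bottle [([313.0, 204.4], 0.84), ([237.5, 229.5], 0.42)]
driver [([233.3, 208.2], 0.53)]
coach [([340.8, 167.4], 0.61), ([236.5, 228.2], 0.5)]
tanker [([361.9, 216.7], 0.62)]
```

View pics/top0.png

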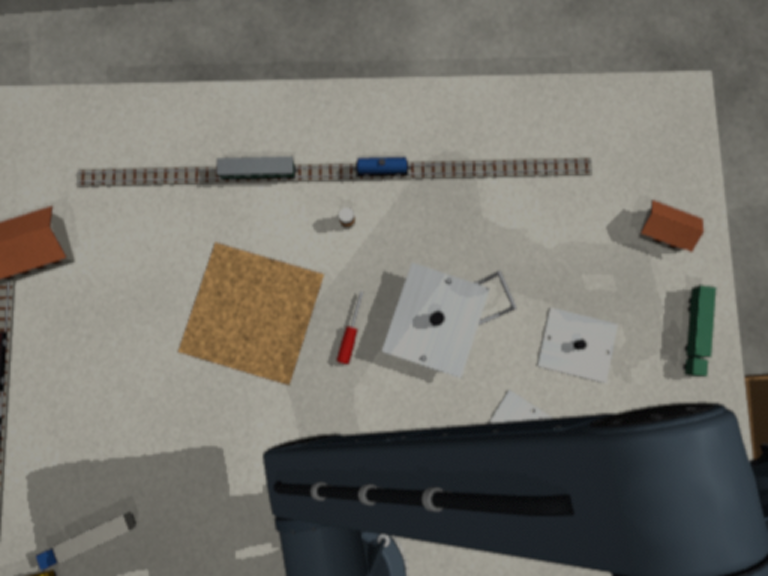

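View pics/side0.png

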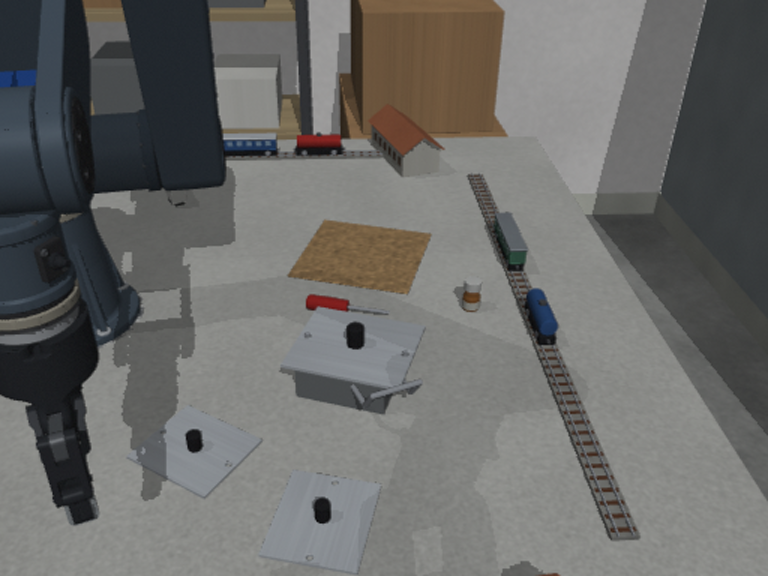

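Cover candidates in the top image are (291,212) on the tote, (386,230) and (345,273) on the table. The one on the tote fits: it is on the pins and measures 150x172. I'll confirm that in a crop and by measuring.

Run:
```python
from h import *
p=manip.snapshot("top");q=manip.snapshot("side")
save(p,"topc.png",(240,160,440,300),4);save(q,"sidec.png",(170,190,300,285),6)
kt=(437/1.5,316/1.5);ks=(237,222)
for rt in manip.regions_of("cover",p)[:4]:
    m=rt["pixels"].astype(np.uint8)
    for z in (0.05,):
      ys,xs=np.nonzero(m);P=np.array([at_z(p,(x,y),z)[:2] for x,y in zip(xs,ys)],np.float32)
      print("cover",round(rt["score"],2),rt["rect"],cv2.minAreaRect(P*1000))
for rt in manip.regions_of("mat",p)[:2]:
    ys,xs=np.nonzero(rt["pixels"]);P=np.array([at_z(p,(x,y),.003)[:2] for x,y in zip(xs,ys)],np.float32);print("mat",rt["score"],cv2.minAreaRect(P*1000))
print(tri(p,kt,q,ks))
```

```text
cover 0.92 [326.4, 262.0, 366.2, 280.5] ((298.0492248535156, -313.678955078125), (52.35969924926758, 104.5587158203125), 2.960622787475586)
cover 0.67 [144.5, 103.5, 198.4, 123.7] ((747.72314453125, 154.60348510742188), (46.27942657470703, 148.7984161376953), 0.9167011380195618)
cover 0.64 [256.8, 175.0, 326.4, 250.3] ((455.1856994628906, -171.51596069335938), (149.6749725341797, 172.3524627685547), 70.13529968261719)
cover 0.63 [359.1, 206.7, 414.8, 257.8] ((402.80718994140625, -426.27081298828125), (128.85671997070312, 113.29891967773438), 73.96001434326172)
mat 0.81 ((482.2367248535156, 170.8182830810547), (219.90447998046875, 222.3347930908203), 72.46581268310547)
(array([ 0.45528799, -0.17246612,  0.0762252 ]), np.float64(0.0027644680613430044))
```

```bash
sleep 1
```

```text
(no output)
```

View pics/topc.png

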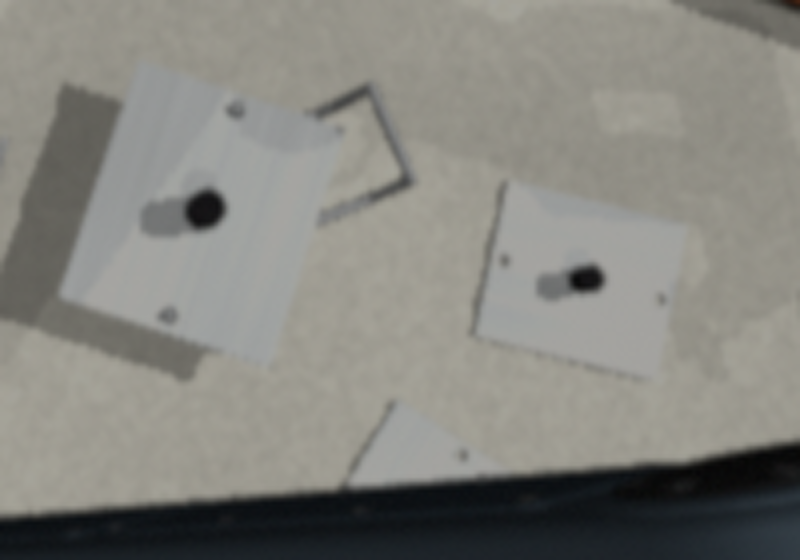

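View pics/sidec.png

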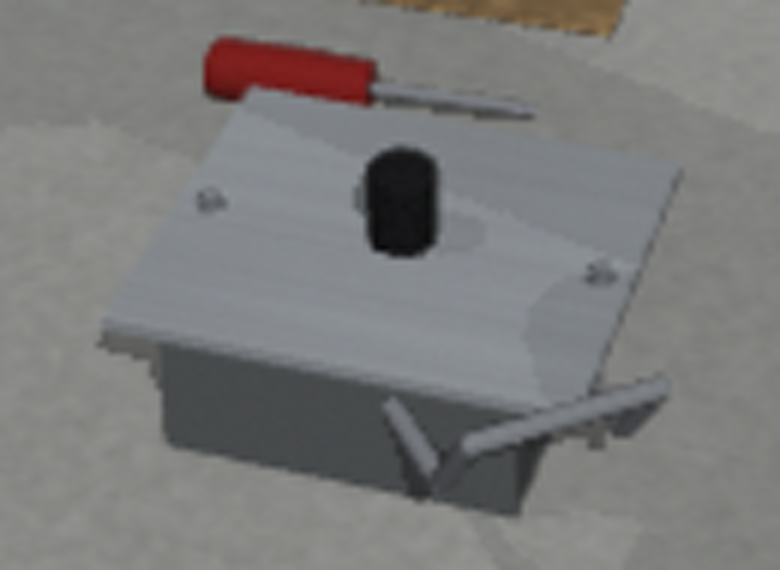

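The crop shows the cover on the tote with pins through both holes and the handle at its right. It measures 149.7x172.4 mm, so it is the right one; the other fully visible plate is 129x113. Cover centre is about (0.455, -0.172) with own yaw about -110°. The jaws already lie along the tote's x, so no turn is needed.

play_rows([
  [[0.02, -0.017, 0, 0, 0, 0], [0.037, -0.031, 0, 0, 0, 0], [0.043, -0.036, 0, 0, 0, 0], [0.045, -0.038, 0, 0, 0, 0], [0.045, -0.038, 0, 0, 0, 0], [0.045, -0.038, 0, 0, 0, 0], [0.045, -0.038, 0, 0, 0, 0], [0.04, -0.033, 0, 0, 0, 0], [0.03, -0.025, 0, 0, 0, 0], [0.02, -0.015, 0, 0, 0, 0]],
], fingers=0.8, squeeze=60)

```text
t: 2.65
tcp_pos: [0.4558, -0.1705, 0.2175]
tool_rot: [0.985, 0.173, 0.0, 0.0]
force: [1.1, -0.9, 0.6]
finger_gap: 0.8
```

```bash
cat >> h.py <<'E'
def to(goal):
    s=manip.sense();Rm=R.from_quat(s["tool_rot"]);
    print("t",round(float(s["t"]),2),"tcp",np.round(s["tcp_pos"],4),"F",np.round(s["force"],1),"gap",round(float(s["finger_gap"]),3),"rot",np.round(s["tool_rot"],4),"q",np.round(s["q"],2))
    print("tool shift",np.round(Rm.inv().apply(np.array(goal)-s["tcp_pos"]),4))
E
python3 - <<'E'
from h import *
to([.455,-.172,.083])
E
```

```text
t 2.65 tcp [ 0.4558 -0.1705  0.2175] F [ 1.1 -0.9  0.6] gap 0.8 rot [9.850e-01 1.725e-01 2.000e-04 1.000e-04] q [-0.59  0.34  1.77  0.    1.03  0.64]
tool shift [-0.0013  0.0012  0.1345]
```

play_rows([
  [[-0.001, 0.001, 0.01, 0, 0, 0], [0, 0, 0.022, 0, 0, 0], [0, 0, 0.022, 0, 0, 0], [0, 0, 0.022, 0, 0, 0], [0, 0, 0.02, 0, 0, 0], [0, 0, 0.012, 0, 0, 0], [0, 0, 0.01, 0, 0, 0], [0, 0, 0.008, 0, 0, 0], [0, 0, 0, 0, 0, 0]],
])

```text
t: 3.78
tcp_pos: [0.4543, -0.1736, 0.091]
tool_rot: [0.985, 0.172, -0.0, -0.0]
force: [-1.0, -0.1, -0.1]
finger_gap: 0.797
```

Run:
```python
from h import *
to([.455,-.172,.083])
q=manip.snapshot("side");save(q,"s1.png",(160,120,320,300),3.3)
```

```text
t 3.77 tcp [ 0.4543 -0.1736  0.091 ] F [-1.  -0.1 -0.1] gap 0.797 rot [ 9.852e-01  1.715e-01 -3.000e-04 -2.000e-04] q [-0.6   0.55  1.89 -0.    0.7   0.63]
tool shift [ 0.0012 -0.0012  0.008 ]
```

View pics/s1.png

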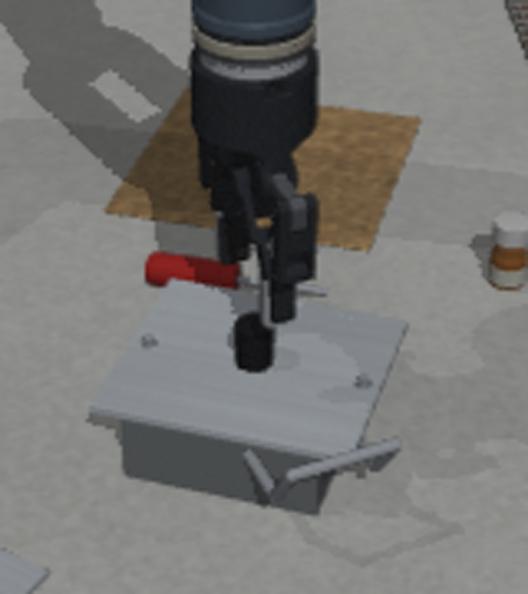

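Run:
```python
from h import *
q=manip.snapshot("side")
for X in ([.455,-.1725,.085],[.455,-.1725,.053],[.466,-.205,.076],[.466,-.205,.066],[.4543,-.1736,.091]):
    u=proj(q,X);print(X,((u-[160,120])*3.3).round())
print([(d["point"],d["score"]) for d in manip.pinpoint("cover_knob",q)])
p=manip.snapshot("top");save(p,"t1.png",(220,140,360,280),4)
```

```text
[0.455, -0.1725, 0.085] [256. 325.]
[0.455, -0.1725, 0.053] [256. 365.]
[0.466, -0.205, 0.076] [275. 367.]
[0.466, -0.205, 0.066] [275. 379.]
[0.4543, -0.1736, 0.091] [255. 319.]
[([125.7, 295.0], 0.65), ([238.3, 219.4], 0.63), ([215.6, 338.8], 0.62)]
```

View pics/t1.png

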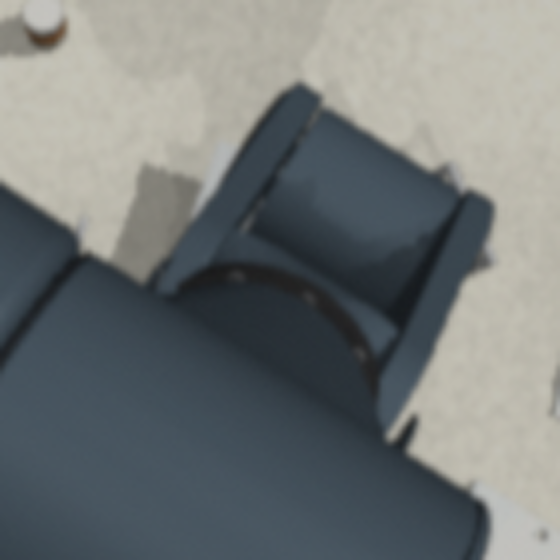

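Run:
```python
from h import *
q=manip.snapshot("side");save(q,"s2.png",(205,150,275,240),8)
to([.455,-.172,.083])
```

```text
t 4.03 tcp [ 0.4548 -0.1737  0.0918] F [ 0.6 -0.6 -0.2] gap 0.801 rot [9.852e-01 1.717e-01 4.000e-04 4.000e-04] q [-0.59  0.55  1.89  0.    0.7   0.63]
tool shift [ 0.0008 -0.0015  0.0088]
```

View pics/s2.png

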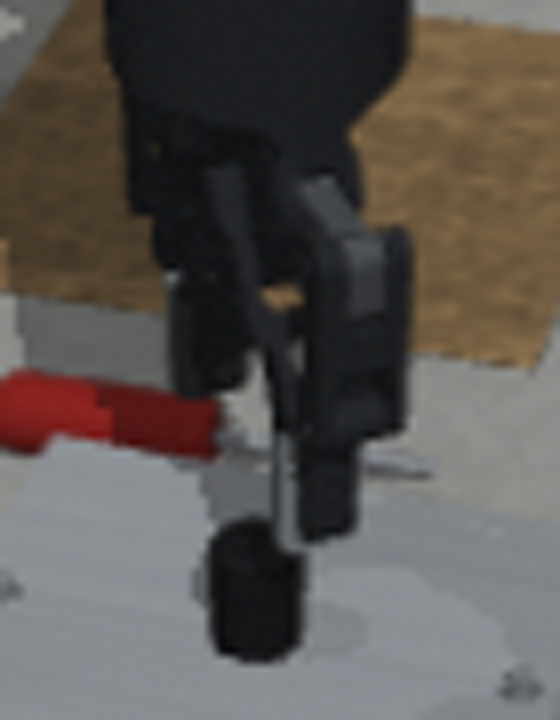

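Run:
```python
from h import *
print(manip.tips_ahead,[a for a in dir(manip) if a[0]!='_'])
q=manip.snapshot("side");s=manip.sense()
Rm=R.from_quat(s["tool_rot"]).as_matrix();t=s["tcp_pos"]
im=cv2.resize(q["img"][:,:,::-1],None,fx=6,fy=6,interpolation=cv2.INTER_CUBIC)
def L(a,b,c):
    A=proj(q,t+Rm@a)*6;B=proj(q,t+Rm@b)*6
    cv2.line(im,tuple(int(v) for v in A),tuple(int(v) for v in B),c,1)
L(np.zeros(3),np.array([0,0,-.1]),(0,0,255))
for sg in(-1,1):
  for w in(-.011,.011):
    L(np.array([w,sg*.034,-.025]),np.array([w,sg*.034,.017]),(0,255,0))
    L(np.array([w,sg*.057,-.048]),np.array([w,sg*.057,.017]),(255,255,0))
b=[np.array([x,y,-.048]) for x,y in((.038,.0425),(.038,-.0425),(-.038,-.0425),(-.038,.0425))]
for i in range(4):L(b[i],b[(i+1)%4],(255,0,255))
cv2.imwrite("pics/s3.png",im[130*6:240*6,180*6:290*6])
```

```text
0.025 ['PlanningError', 'pinpoint', 'regions_of', 'sense', 'sign_off', 'snapshot', 'tips_ahead']
```

View pics/s3.png

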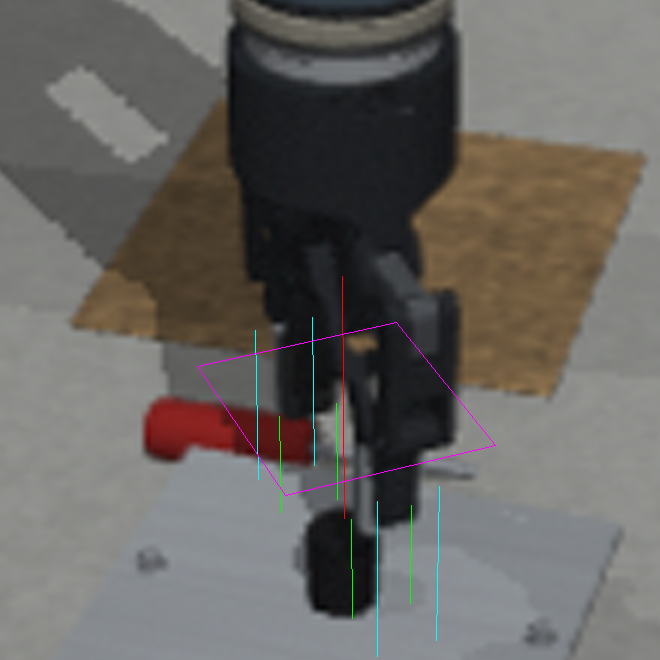

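Run:
```python
from h import *
q=manip.snapshot("side")
a=R.from_quat([.9852,.1716,0,-.0011]).as_matrix();t=np.array([.2112,-.5875,.2163])
for v in([0,0,0],[0,.0425,.012],[0,-.0425,.012],[0,0,-.048],[0,0,-.2]):print(v,(proj(q,t+a@np.array(v))*1.5).round())
p=manip.snapshot("top")
t=manip.sense()["tcp_pos"];a=R.from_quat(manip.sense()["tool_rot"]).as_matrix()
for z in (0,-.1,-.15,-.2,-.25,-.3):
    print(z,proj(q,t+a@[0,0,z]).round(1),proj(p,t+a@[0,0,z]).round(1))
save(p,"t2.png");save(q,"s4.png",(170,0,340,260),2.3)
```

```text
[0, 0, 0] [ 86. 501.]
[0, 0.0425, 0.012] [ 95. 549.]
[0, -0.0425, 0.012] [ 84. 476.]
[0, 0, -0.048] [ 74. 461.]
[0, 0, -0.2] [ 27. 305.]
0 [237.3 216.4] [292.3 210.8]
-0.1 [237.1 176.1] [296.  206.3]
-0.15 [237.  154.2] [298.1 203.7]
-0.2 [236.8 131. ] [300.4 200.8]
-0.25 [236.7 106.5] [303.  197.6]
-0.3 [236.5  80.4] [305.9 194. ]
```

View pics/t2.png

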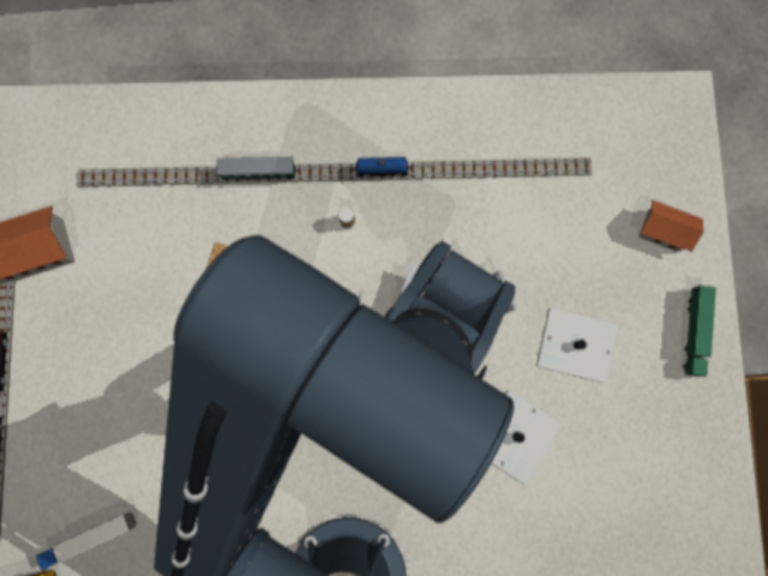

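View pics/s4.png

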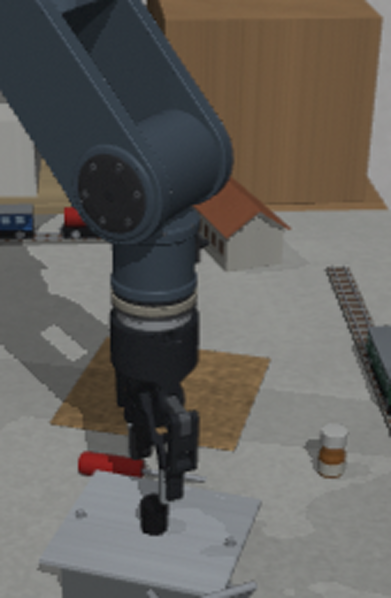

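The projected TCP and the drawn fingers disagree by about 35 mm along the tool. I'll go down in small steps, watching the force and the picture.

play_rows([
  [[0.0005, -0.001, 0.004, 0, 0, 0], [0, 0, 0.004, 0, 0, 0], [0, 0, 0, 0, 0, 0]],
], fingers=0.6)

```text
t: 4.55
tcp_pos: [0.4543, -0.1723, 0.0828]
tool_rot: [0.985, 0.172, -0.0, -0.0]
force: [0.2, -0.0, 0.5]
finger_gap: 0.602
```

Run:
```python
from h import *
q=manip.snapshot("side");save(q,"s5.png",(205,150,275,240),6)
to([.455,-.172,.083])
```

```text
t 4.6 tcp [ 0.4544 -0.1723  0.083 ] F [ 0.5 -0.3 -0.6] gap 0.6 rot [ 9.852e-01  1.715e-01 -3.000e-04 -3.000e-04] q [-0.59  0.57  1.89  0.    0.68  0.63]
tool shift [ 0.0007 -0.0001  0.    ]
```

View pics/s5.png

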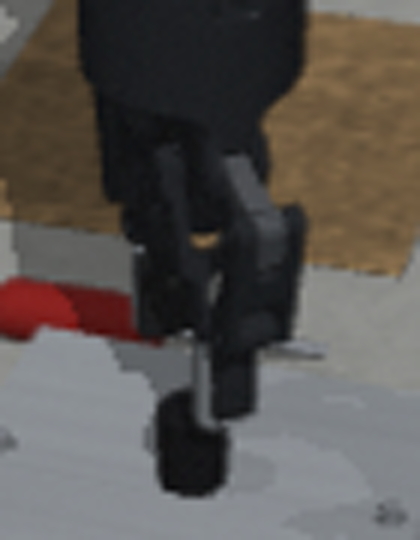

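Run:
```python
from h import *
q=manip.snapshot("side")
for z in (.06,.08,.09,.1,.11):print(z,proj(q,[.463,-.198,z]).round(1), proj(q,[.455+.0085-.0103,-.1723-.0235-.0038,z]).round(1))
```

```text
0.06 [241.8 235.1] [237.2 235.8]
0.08 [241.8 227.6] [237.2 228.2]
0.09 [241.8 223.8] [237.2 224.4]
0.1 [241.8 219.9] [237.1 220.5]
0.11 [241.8 216. ] [237.1 216.6]
```

play_rows([
  [[0, 0, 0, 0, 0, 0], [0, 0, 0, 0, 0, 0], [0, 0, 0, 0, 0, 0], [0, 0, 0, 0, 0, 0], [0, 0, 0, 0, 0, 0]],
], fingers=0.2, squeeze=20)

```text
t: 5.28
tcp_pos: [0.4546, -0.1725, 0.0833]
tool_rot: [0.985, 0.172, 0.0, 0.0]
force: [0.3, 0.5, -0.8]
finger_gap: 0.198
```

Run:
```python
from h import *
q=manip.snapshot("side");save(q,"s6.png",(205,150,275,240),6)
to([.455,-.172,.083])
```

```text
t 5.33 tcp [ 0.4546 -0.1725  0.0833] F [ 0.1 -0.4  1. ] gap 0.203 rot [0.9852 0.1716 0.     0.    ] q [-0.59  0.57  1.89 -0.    0.68  0.63]
tool shift [ 0.0006 -0.0003  0.0003]
```

View pics/s6.png

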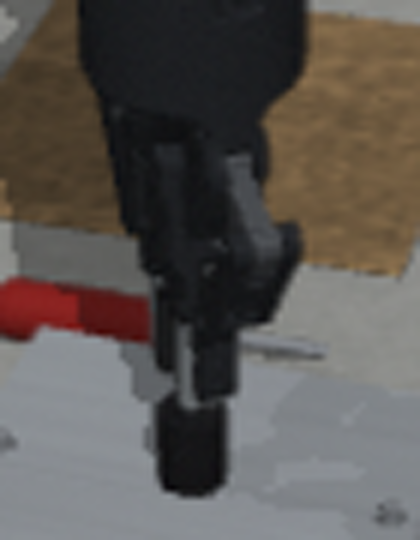

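The fingers closed to 0.20 without meeting the knob, so the real fingertips are about 35 mm higher than the reported TCP implies. I'll reopen and go down by eye.

play_rows([
  [[0, 0, 0, 0, 0, 0], [0, 0, 0, 0, 0, 0], [0, 0, 0, 0, 0, 0], [0, 0, 0, 0, 0, 0], [0, 0, 0.005, 0, 0, 0], [0, 0, 0.005, 0, 0, 0], [0, 0, 0.005, 0, 0, 0], [0, 0, 0.005, 0, 0, 0], [0, 0, 0, 0, 0, 0]],
], fingers=0.7)

```text
t: 6.45
tcp_pos: [0.4543, -0.1723, 0.0628]
tool_rot: [0.985, 0.172, -0.0, -0.0]
force: [-0.4, 0.1, 0.2]
finger_gap: 0.698
```

Run:
```python
from h import *
q=manip.snapshot("side");save(q,"s7.png",(205,150,275,240),6)
to([.455,-.172,.048])
```

```text
t 6.5 tcp [ 0.4544 -0.1724  0.063 ] F [-0.1 -0.2  0. ] gap 0.699 rot [ 9.852e-01  1.715e-01 -2.000e-04 -2.000e-04] q [-0.59  0.61  1.91  0.    0.63  0.63]
tool shift [ 0.0007 -0.0001  0.015 ]
```

View pics/s7.png

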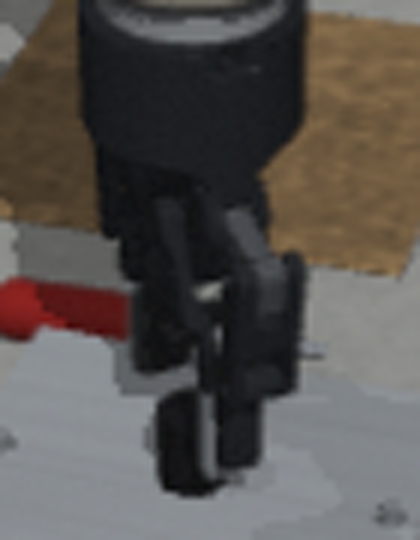

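play_rows([
  [[0, 0, 0.005, 0, 0, 0], [0, 0, 0.005, 0, 0, 0], [0, 0, 0.005, 0, 0, 0], [0, 0, 0, 0, 0, 0]],
])

```text
t: 7.0
tcp_pos: [0.4543, -0.1723, 0.0478]
tool_rot: [0.985, 0.172, -0.0, -0.0]
force: [-0.2, -0.5, -0.3]
finger_gap: 0.702
```

play_rows([
  [[0, 0, 0, 0, 0, 0], [0, 0, 0, 0, 0, 0], [0, 0, 0, 0, 0, 0], [0, 0, 0, 0, 0, 0], [0, 0, 0, 0, 0, 0]],
], fingers=0.15, squeeze=30)

```text
t: 7.62
tcp_pos: [0.4546, -0.1724, 0.0486]
tool_rot: [0.985, 0.171, 0.0, -0.0]
force: [-1.1, 0.8, 4.5]
finger_gap: 0.296
```

Run:
```python
from h import *
q=manip.snapshot("side");save(q,"s8.png",(190,150,290,250),6)
to([.455,-.172,.048])
```

```text
t 7.67 tcp [ 0.4546 -0.1724  0.0486] F [-0.1  1.6  4.9] gap 0.293 rot [ 0.9852  0.1715  0.     -0.    ] q [-0.59  0.63  1.91  0.    0.59  0.63]
tool shift [ 0.0005 -0.0002  0.0006]
```

View pics/s8.png

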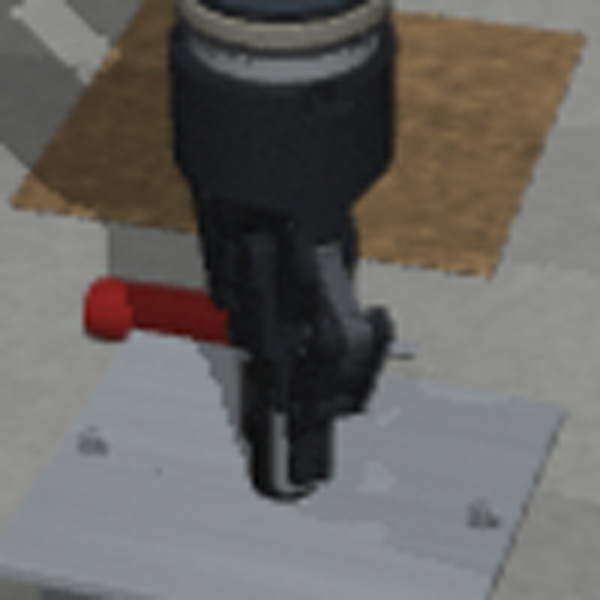

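Gripped on the knob: the gap is 0.296, or 25 mm. Now I'll squeeze harder and lift.

play_rows([
  [[0, 0, 0, 0, 0, 0], [0, 0, -0.002, 0, 0, 0], [0, 0, -0.004, 0, 0, 0], [0, 0, -0.006, 0, 0, 0], [0, 0, -0.008, 0, 0, 0], [0, 0, -0.012, 0, 0, 0], [0, 0, -0.015, 0, 0, 0], [0, 0, -0.015, 0, 0, 0], [0, 0, -0.01, 0, 0, 0], [0, 0, -0.005, 0, 0, 0]],
], squeeze=60)

```text
t: 8.93
tcp_pos: [0.4548, -0.1726, 0.1262]
tool_rot: [0.985, 0.172, 0.0, 0.0]
force: [0.1, -0.4, -1.6]
finger_gap: 0.279
```

Run:
```python
from h import *
q=manip.snapshot("side");save(q,"s9.png",(140,100,340,300),3)
to([.482,.171,.125])
```

```text
t 8.97 tcp [ 0.4549 -0.1727  0.1264] F [ 0.4 -1.2 -1.6] gap 0.284 rot [9.852e-01 1.716e-01 6.000e-04 6.000e-04] q [-0.59  0.49  1.86 -0.    0.79  0.63]
tool shift [ 0.1416 -0.3143  0.0011]
```

View pics/s9.png

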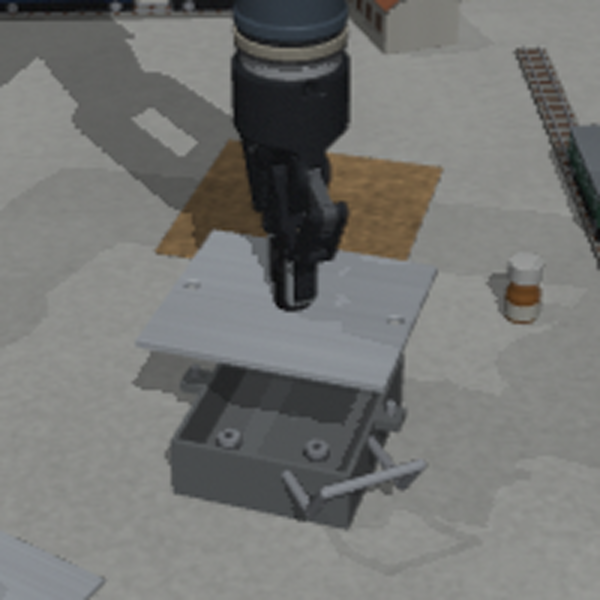

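The cover hangs level and the tote is open under it, with two wheels visible. Next I carry it to the mat.

play_rows([
  [[0.005, -0.011, 0, 0, 0, 0], [0.012, -0.026, 0, 0, 0, 0], [0.018, -0.04, 0, 0, 0, 0], [0.02, -0.045, 0, 0, 0, 0], [0.02, -0.045, 0, 0, 0, 0], [0.02, -0.045, 0, 0, 0, 0], [0.018, -0.04, 0, 0, 0, 0], [0.014, -0.031, 0, 0, 0, 0], [0.009, -0.02, 0, 0, 0, 0], [0.005, -0.011, 0, 0, 0, 0]],
])

```text
t: 10.22
tcp_pos: [0.48, 0.1723, 0.1247]
tool_rot: [0.985, 0.172, -0.001, -0.0]
force: [0.6, 1.0, -1.7]
finger_gap: 0.284
```

Run:
```python
from h import *
q=manip.snapshot("side");save(q,"s10.png",(140,60,340,260),3)
to([.482,.171,.0035])
p=manip.snapshot("top");save(p,"t10.png")
```

```text
t 10.28 tcp [0.4805 0.1729 0.1248] F [ 1.1  2.1 -1.1] gap 0.281 rot [ 9.850e-01  1.724e-01 -4.000e-04 -4.000e-04] q [0.13 0.52 1.81 0.   0.82 1.35]
tool shift [0.0009 0.0025 0.1213]
```

View pics/s10.png

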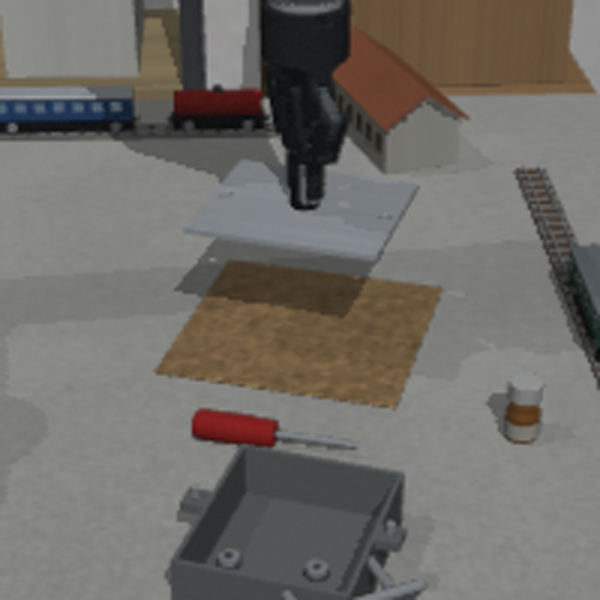

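View pics/t10.png

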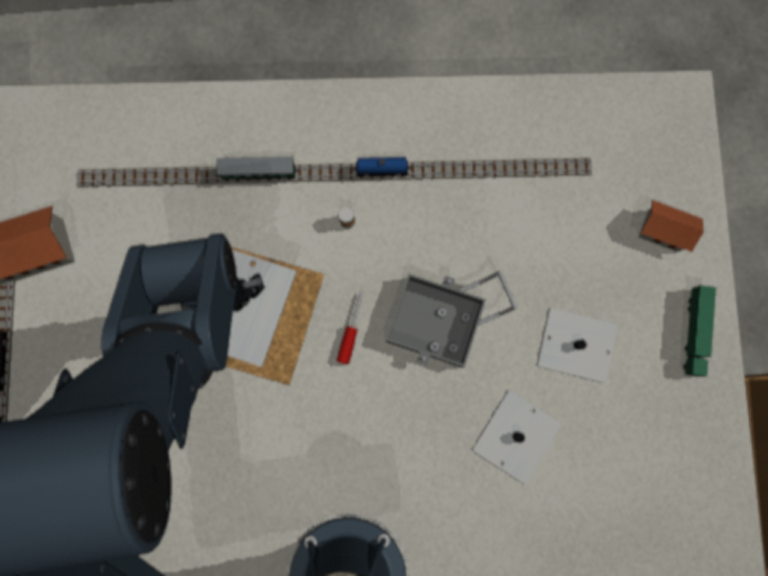

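Run:
```python
from h import *
q=manip.snapshot("side");p=manip.snapshot("top")
uL=[(140+237/3,60+160/3),(140+418/3,60+186/3),(140+380/3,60+259/3),(140+186/3,60+231/3)]
print(np.round([at_z(q,u,.127)[:2] for u in uL],3),np.mean([at_z(q,u,.127)[:2] for u in uL],0))
uM=[(140+230/3,60+262/3),(140+441/3,60+288/3),(140+397/3,60+407/3),(140+157/3,60+374/3)]
print(np.round([at_z(q,u,.003)[:2] for u in uM],3),np.mean([at_z(q,u,.003)[:2] for u in uM],0))
print(at_z(p,(295/1.5,265/1.5),.129),at_z(p,(263/1.5,366/1.5),.129))
```

```text
[[0.422 0.278]
 [0.586 0.214]
 [0.539 0.073]
 [0.376 0.131]] [0.48070704 0.17402014]
[[0.412 0.307]
 [0.618 0.244]
 [0.553 0.036]
 [0.346 0.099]] [0.48223338 0.17154252]
[0.54483243 0.07199657 0.129     ] [0.37443188 0.12641134 0.129     ]
```

play_rows([
  [[0, 0.001, 0.008, 0, 0, 0], [0.001, 0.001, 0.016, 0, 0, 0], [0, 0, 0.02, 0, 0, 0], [0, 0, 0.02, 0, 0, 0], [0, 0, 0.018, 0, 0, 0], [0, 0, 0.014, 0, 0, 0], [0, 0, 0.01, 0, 0, 0], [0, 0, 0.007, 0, 0, 0], [0, 0, 0.005, 0, 0, 0], [0, 0, 0, 0, 0, 0]],
])

```text
t: 11.68
tcp_pos: [0.4828, 0.1692, 0.0072]
tool_rot: [0.985, 0.172, 0.0, -0.0]
force: [0.2, 0.5, -1.7]
finger_gap: 0.279
```

play_rows([
  [[0, 0, 0.001, 0, 0, 0], [0, 0, 0, 0, 0, 0]],
])

```text
t: 11.92
tcp_pos: [0.483, 0.1692, 0.0066]
tool_rot: [0.985, 0.172, 0.0, 0.0]
force: [0.0, 0.5, -1.9]
finger_gap: 0.276
```

play_rows([
  [[0, 0, 0.001, 0, 0, 0], [0, 0, 0.001, 0, 0, 0], [0, 0, 0, 0, 0, 0]],
])

```text
t: 12.3
tcp_pos: [0.4827, 0.1691, 0.0043]
tool_rot: [0.985, 0.172, -0.0, -0.0]
force: [-0.1, 0.3, -1.8]
finger_gap: 0.282
```

play_rows([
  [[0, 0, 0.001, 0, 0, 0], [0, 0, 0, 0, 0, 0]],
])

```text
t: 12.55
tcp_pos: [0.4828, 0.1692, 0.0037]
tool_rot: [0.985, 0.172, 0.0, 0.0]
force: [-1.0, -0.5, 3.4]
finger_gap: 0.279
```

It is touching the mat, so I release it and go up.

play_rows([
  [[0, 0, 0, 0, 0, 0], [0, 0, 0, 0, 0, 0], [0, 0, 0, 0, 0, 0], [0, 0, 0, 0, 0, 0], [0, 0, -0.005, 0, 0, 0], [0, 0, -0.02, 0, 0, 0], [0, 0, -0.035, 0, 0, 0], [0, 0, -0.035, 0, 0, 0], [0, 0, -0.03, 0, 0, 0], [0, 0, -0.02, 0, 0, 0]],
], fingers=0.7)

```text
t: 13.8
tcp_pos: [0.4831, 0.1693, 0.1502]
tool_rot: [0.985, 0.172, 0.001, 0.0]
force: [0.1, 0.1, 0.4]
finger_gap: 0.699
```

Run:
```python
from h import *
q=manip.snapshot("side");save(q,"s11.png")
p=manip.snapshot("top");save(p,"t11.png",(230,160,360,260),6)
for l in("tote_bar","tote_foot","tote_corner","wheel1","tote"):
  for n,c in(("top",p),("side",q)):
    print(l,n,[(np.round(d["point"],1).tolist(),round(d["score"],2)) for d in manip.pinpoint(l,c)][:5])
to([.5035,-.298,.15])
```

```text
tote_bar top [([337.6, 194.0], 0.71), ([235.2, 218.6], 0.18)]
tote_bar side [([263.0, 256.1], 0.91)]
tote_foot top [([253.9, 231.8], 0.93)]
tote_foot side [([217.0, 222.9], 0.69)]
tote_corner top [([257.5, 228.4], 0.82)]
tote_corner side [([220.8, 224.4], 0.8)]
wheel1 top [([312.3, 211.3], 0.56), ([296.2, 207.2], 0.55), ([290.2, 229.6], 0.47), ([299.3, 234.7], 0.47)]
wheel1 side [([216.7, 246.3], 0.54), ([243.8, 251.5], 0.38)]
tote top [([339.8, 193.0], 0.55), ([258.0, 228.0], 0.32)]
tote side [([236.4, 247.6], 0.64)]
t 14.4 tcp [0.4825 0.1691 0.1477] F [0.7 0.2 0.6] gap 0.696 rot [ 9.852e-01  1.715e-01 -6.000e-04 -0.000e+00] q [0.12 0.48 1.78 0.   0.88 1.34]
tool shift [-0.1381  0.4467 -0.0022]
```

View pics/s11.png

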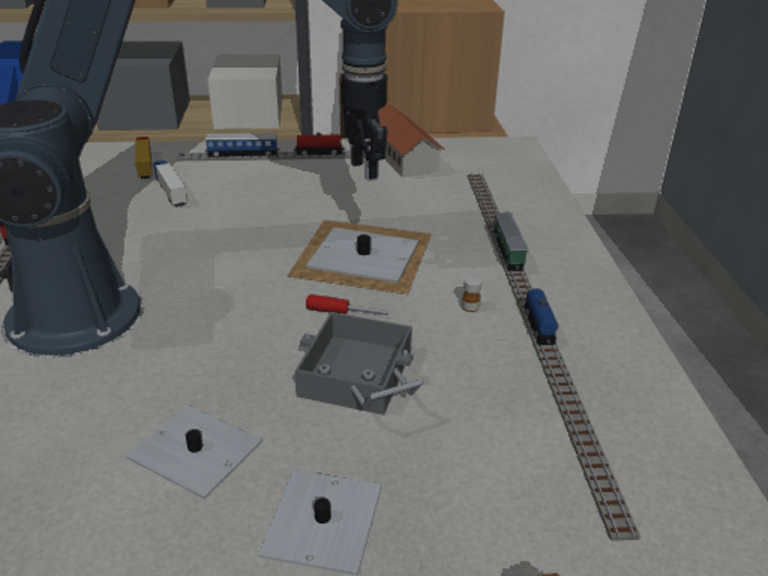

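View pics/t11.png

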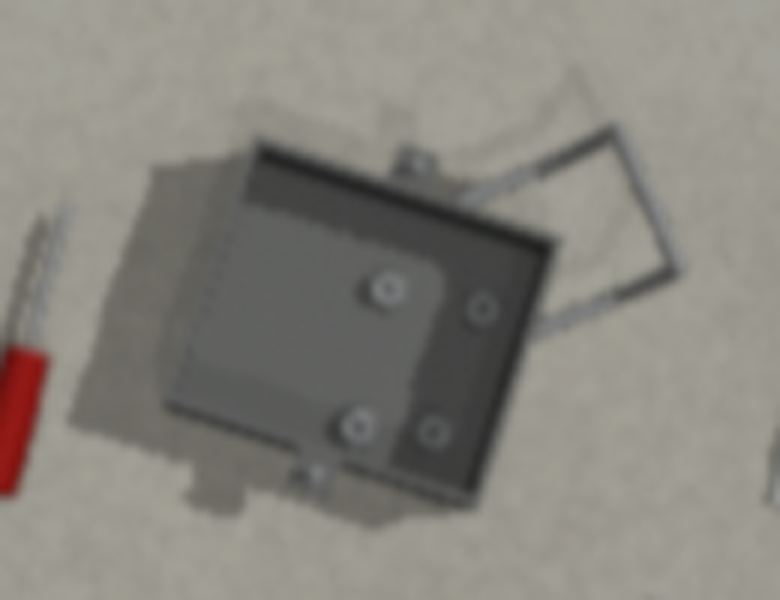

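Cover lies flat inside the mat's borders. The tote is open with four wheels; bar at top (338,194), foot at about (254,232). Now I'll work out the bar and foot positions.

Run:
```python
from h import *
q=manip.snapshot("side");p=manip.snapshot("top")
bt=(230+645/6,160+202/6);print("bar",at_z(p,(337.6,194),.075),at_z(p,bt,.079),at_z(q,(263,256.1),.075),tri(p,bt,q,(263,256.1)))
ends=[at_z(p,(230+x/6,160+y/6),.075)[:2] for x,y in((613,130),(678,273))];d=ends[1]-ends[0];print("bar dir deg",np.degrees(np.arctan2(d[1],d[0])),np.linalg.norm(d),np.mean(ends,0))
print("foot",at_z(p,(253.9,231.8),0),at_z(q,(217,222.9),0))
c=[at_z(p,(230+x/6,160+y/6),.048)[:2] for x,y in((258,143),(555,240),(473,505),(168,404))]
print(np.round(c,4));ctr=np.mean(c,0);f=c[1]-c[3];print("ctr",ctr,"diag",np.degrees(np.arctan2(f[1],f[0])),np.linalg.norm(f))
u=f/np.linalg.norm(f);print("bar pred",ctr+u*.1352,"foot pred",ctr-u*.0993)
```

```text
bar [ 0.49856836 -0.29838181  0.075     ] [ 0.49889921 -0.29736504  0.079     ] [ 0.50021799 -0.2856851   0.075     ] (array([ 0.4986336 , -0.29636397,  0.08405466]), np.float64(0.0009229132563129489))
bar dir deg -158.5854973487556 0.07016796239265212 [ 0.49982987 -0.29834627]
foot [ 0.40775551 -0.07153075  0.        ] [ 0.40994245 -0.07098335  0.        ]
[[ 0.5352 -0.1273]
 [ 0.4869 -0.2615]
 [ 0.3677 -0.2187]
 [ 0.4166 -0.0829]]
ctr [ 0.45161055 -0.17259203] diag -68.52311591232129 0.19194916942593
bar pred [ 0.50111076 -0.29840447] foot pred [ 0.41525426 -0.08018689]
```

play_rows([
  [[-0.008, 0.025, 0, 0, 0, 0], [-0.014, 0.045, 0, 0, 0, 0], [-0.017, 0.053, 0, 0, 0, 0], [-0.017, 0.055, 0, 0, 0, 0], [-0.017, 0.055, 0, 0, 0, 0], [-0.017, 0.055, 0, 0, 0, 0], [-0.017, 0.053, 0, 0, 0, 0], [-0.016, 0.05, 0, 0, 0, 0], [-0.012, 0.035, 0, 0, 0, 0], [-0.006, 0.019, 0, 0, 0, -1.5]],
], fingers=0.5, squeeze=25)

```text
t: 15.75
tcp_pos: [0.5004, -0.2999, 0.1482]
tool_rot: [0.983, 0.184, 0.0, 0.0]
force: [-0.5, -0.1, -0.9]
finger_gap: 0.498
```

Run:
```python
from h import *
p=manip.snapshot("top");save(p,"t12.png")
to([.4998,-.298,.056])
```

```text
t 15.8 tcp [ 0.501  -0.3022  0.1483] F [ 1.2 -2.8  0.6] gap 0.503 rot [9.830e-01 1.837e-01 6.000e-04 1.800e-03] q [-0.73  0.56  1.6  -0.    0.97  0.47]
tool shift [ 0.0004 -0.0047  0.0923]
```

View pics/t12.png

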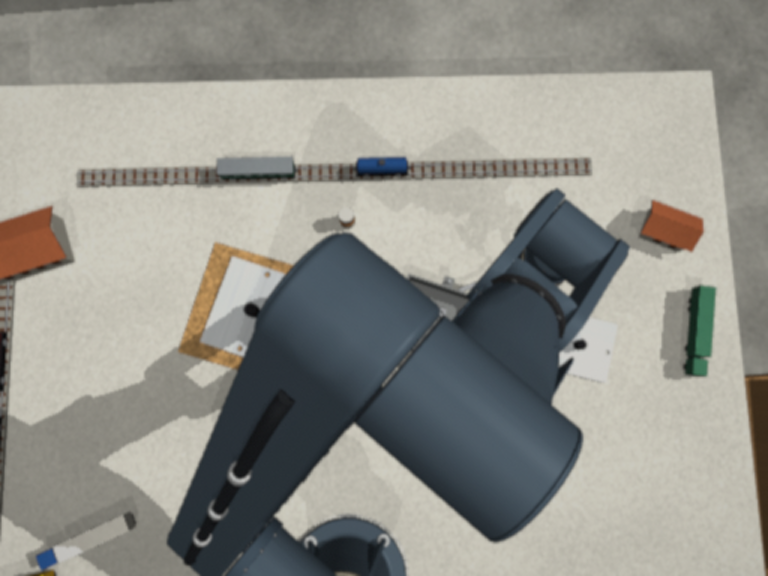

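play_rows([
  [[0, 0, 0.01, 0, 0, 0], [0, 0, 0.015, 0, 0, 0], [0, 0, 0.015, 0, 0, 0], [0, 0, 0.01, 0, 0, 0], [0, 0, 0, 0, 0, 0], [0, 0, 0, 0, 0, 0]],
])

```text
t: 16.55
tcp_pos: [0.5008, -0.2974, 0.0985]
tool_rot: [0.983, 0.185, 0.0, 0.0]
force: [-0.3, -0.4, 0.2]
finger_gap: 0.494
```

Run:
```python
from h import *
to([.4998,-.298,.056])
q=manip.snapshot("side");save(q,"s12.png",(190,170,310,290),5)
b=np.array([.4998,-.298,.075]);print(((proj(q,b)-[190,170])*5).round())
```

```text
t 16.55 tcp [ 0.5008 -0.2974  0.0985] F [-0.3 -0.4  0.2] gap 0.494 rot [9.828e-01 1.845e-01 2.000e-04 2.000e-04] q [-0.73  0.63  1.64 -0.    0.87  0.47]
tool shift [-0.0011  0.0002  0.0425]
[367. 451.]
```

View pics/s12.png

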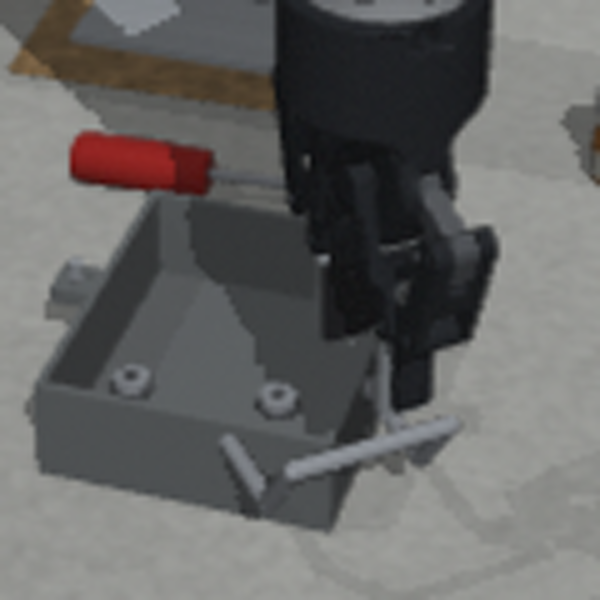

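play_rows([
  [[0.001, 0, 0.008, 0, 0, 0], [0, 0, 0.01, 0, 0, 0], [0, 0, 0.008, 0, 0, 0], [0, 0, 0, 0, 0, 0]],
])

```text
t: 17.1
tcp_pos: [0.5008, -0.2965, 0.0712]
tool_rot: [0.983, 0.184, -0.001, -0.001]
force: [0.2, -0.1, 0.3]
finger_gap: 0.502
```

Run:
```python
from h import *
to([.4998,-.298,.056])
q=manip.snapshot("side");save(q,"s13.png",(220,190,300,280),6)
```

```text
t 17.1 tcp [ 0.5008 -0.2965  0.0712] F [ 0.2 -0.1  0.3] gap 0.502 rot [ 9.829e-01  1.844e-01 -7.000e-04 -9.000e-04] q [-0.73  0.67  1.66 -0.    0.81  0.47]
tool shift [-0.0015  0.0011  0.0152]
```

View pics/s13.png

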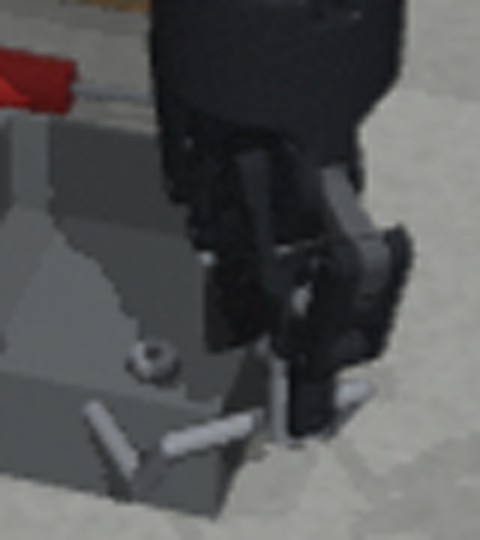

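play_rows([
  [[-0.003, 0.001, 0.005, 0, 0, 0], [0, 0, 0.005, 0, 0, 0], [0, 0, 0.005, 0, 0, 0], [0, 0, 0, 0, 0, 0]],
])

```text
t: 17.65
tcp_pos: [0.4987, -0.2987, 0.0568]
tool_rot: [0.983, 0.184, -0.0, -0.0]
force: [-1.1, 0.0, -0.5]
finger_gap: 0.497
```

Run:
```python
from h import *
to([.4998,-.298,.056])
q=manip.snapshot("side");save(q,"s14.png",(220,190,300,280),6)
```

```text
t 17.65 tcp [ 0.4987 -0.2987  0.0568] F [-1.1  0.  -0.5] gap 0.497 rot [ 9.829e-01  1.844e-01 -3.000e-04 -4.000e-04] q [-0.73  0.69  1.67  0.    0.78  0.47]
tool shift [ 0.0013 -0.0003  0.0008]
```

View pics/s14.png

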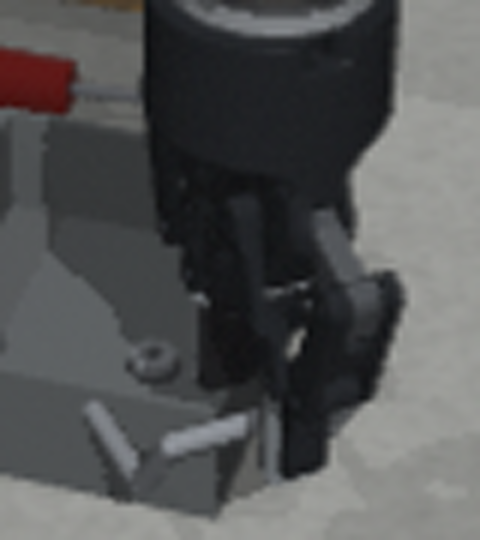

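play_rows([
  [[0, 0, 0, 0, 0, 0], [0, 0, 0, 0, 0, 0], [0, 0, 0, 0, 0, 0], [0, 0, 0, 0, 0, 0], [0, 0, 0, 0, 0, 0], [0, 0, 0, 0, 0, 0]],
], fingers=0, squeeze=27)

```text
t: 18.45
tcp_pos: [0.4991, -0.299, 0.0575]
tool_rot: [0.983, 0.184, 0.0, 0.0]
force: [0.3, 0.8, 1.6]
finger_gap: 0.077
```

Run:
```python
from h import *
to([.4998,-.298,.056])
q=manip.snapshot("side");save(q,"s15.png",(190,170,310,290),5)
h0,z0=.2345,.075;r=np.hypot(h0,z0);a=np.arctan2(z0,h0);P=[]
for k in range(0,33,2):
    b=a+np.radians(k);P.append([r*np.cos(b)-h0,r*np.sin(b)-z0])
P=np.array(P)*1000;print(np.c_[range(2,33,2),np.diff(P,axis=0)].round(1))
```

```text
t 18.45 tcp [ 0.4991 -0.299   0.0575] F [0.3 0.8 1.6] gap 0.077 rot [9.829e-01 1.844e-01 1.000e-04 1.000e-04] q [-0.73  0.69  1.67  0.    0.78  0.47]
tool shift [ 0.001  -0.0007  0.0015]
[[ 2.  -2.8  8.1]
 [ 4.  -3.   8. ]
 [ 6.  -3.3  7.9]
 [ 8.  -3.6  7.8]
 [10.  -3.9  7.7]
 [12.  -4.1  7.5]
 [14.  -4.4  7.4]
 [16.  -4.6  7.2]
 [18.  -4.9  7.1]
 [20.  -5.1  6.9]
 [22.  -5.4  6.7]
 [24.  -5.6  6.5]
 [26.  -5.8  6.3]
 [28.  -6.   6.1]
 [30.  -6.3  5.9]
 [32.  -6.5  5.7]]
```

View pics/s15.png

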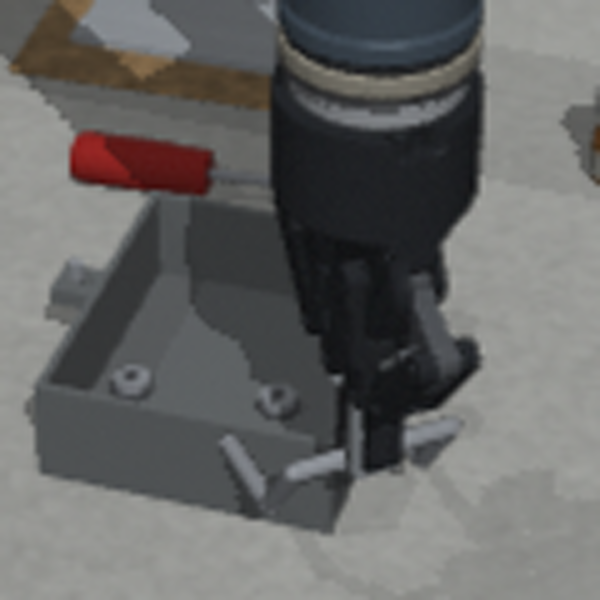

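The bar is gripped at gap 0.077. Now I tip along the arc about the foot, towards tool -y and up.

play_rows([
  [[0, -0.001, -0.003, 0, 0, 0], [0, -0.0015, -0.004, 0, 0, 0], [0, -0.0015, -0.004, 0, 0, 0], [0, -0.0015, -0.004, 0, 0, 0], [0, -0.0015, -0.004, 0, 0, 0], [0, -0.002, -0.004, 0, 0, 0], [0, -0.002, -0.004, 0, 0, 0], [0, -0.002, -0.004, 0, 0, 0], [0, -0.002, -0.004, 0, 0, 0], [0, -0.0015, -0.0045, 0, 0, 0]],
])

```text
t: 19.75
tcp_pos: [0.4926, -0.283, 0.097]
tool_rot: [0.983, 0.184, -0.0, -0.001]
force: [0.6, -0.0, -3.3]
finger_gap: 0.074
```

Run:
```python
from h import *
to([.4998,-.298,.056])
q=manip.snapshot("side");save(q,"s16.png",(190,150,310,280),4.5)
```

```text
t 19.75 tcp [ 0.4926 -0.283   0.097 ] F [ 0.6 -0.  -3.3] gap 0.074 rot [ 9.829e-01  1.844e-01 -3.000e-04 -5.000e-04] q [-0.72  0.62  1.68  0.    0.84  0.48]
tool shift [0.0013 0.0166 0.0409]
```

View pics/s16.png

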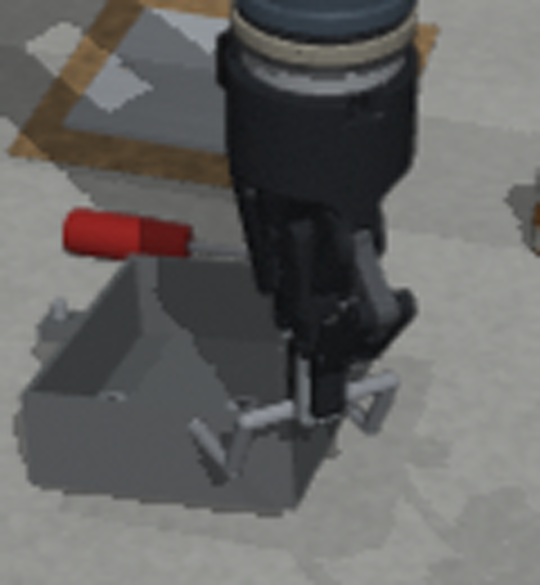

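play_rows([
  [[0, -0.002, -0.004, 0, 0, 0], [0, -0.002, -0.004, 0, 0, 0], [0, -0.002, -0.0035, 0, 0, 0], [0, -0.0025, -0.004, 0, 0, 0], [0, -0.0025, -0.0035, 0, 0, 0], [0, -0.002, -0.0035, 0, 0, 0], [0, -0.0025, -0.0035, 0, 0, 0], [0, -0.0025, -0.0035, 0, 0, 0], [0, -0.0025, -0.0035, 0, 0, 0], [0, -0.0025, -0.0035, 0, 0, 0]],
])

```text
t: 21.05
tcp_pos: [0.4846, -0.262, 0.1336]
tool_rot: [0.983, 0.184, 0.0, 0.0]
force: [-0.8, 0.1, -2.6]
finger_gap: 0.078
```

play_rows([
  [[0, -0.0025, -0.0035, 0, 0, 0], [0, -0.003, -0.003, 0, 0, 0], [0, -0.0025, -0.0035, 0, 0, 0], [0, -0.003, -0.003, 0, 0, 0], [0, -0.003, -0.0035, 0, 0, 0], [0, -0.003, -0.003, 0, 0, 0], [0, -0.003, -0.003, 0, 0, 0], [0, -0.003, -0.003, 0, 0, 0]],
])

```text
t: 22.05
tcp_pos: [0.4763, -0.2407, 0.1591]
tool_rot: [0.983, 0.184, 0.0, 0.0]
force: [0.4, -0.7, -2.4]
finger_gap: 0.08
```

Run:
```python
from h import *
to([.4998,-.298,.056])
q=manip.snapshot("side");save(q,"s17.png",(180,120,320,280),3.5)
p=manip.snapshot("top");save(p,"t17.png",(230,140,370,280),4)
```

```text
t 22.05 tcp [ 0.4763 -0.2407  0.1591] F [ 0.4 -0.7 -2.4] gap 0.08 rot [9.828e-01 1.844e-01 1.000e-04 2.000e-04] q [-0.68  0.49  1.72 -0.    0.93  0.52]
tool shift [0.0011 0.0619 0.1031]
```

View pics/s17.png

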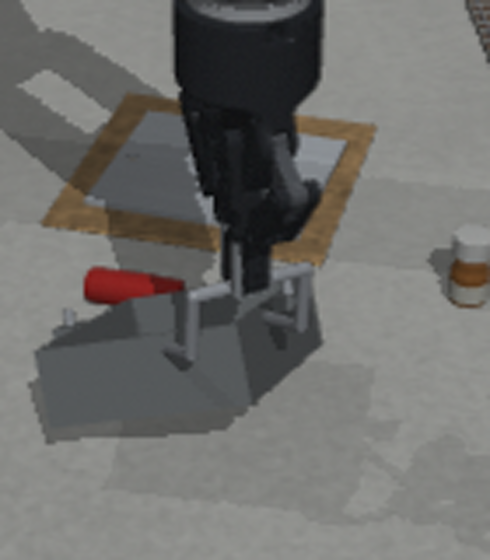

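View pics/t17.png

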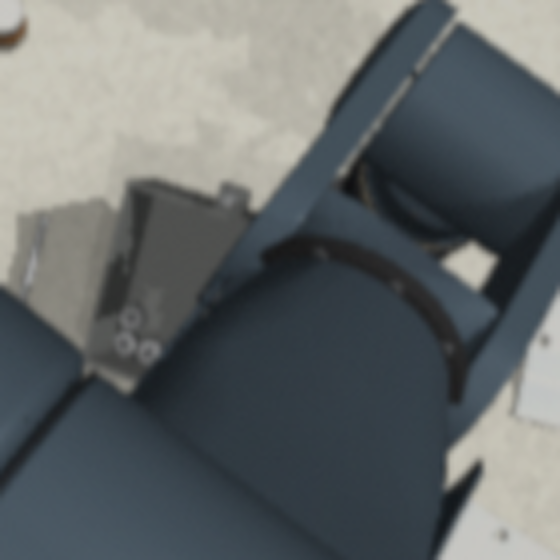

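play_rows([
  [[0, -0.003, -0.003, 0, 0, 0], [0, -0.003, -0.003, 0, 0, 0], [0, 0, 0, 0, 0, 0], [0, 0, 0, 0, 0, 0], [0, 0, 0, 0, 0, 0], [0, 0, 0, 0, 0, 0], [0, 0, 0, 0, 0, 0], [0, 0, 0, 0, 0, 0]],
])

```text
t: 23.15
tcp_pos: [0.4741, -0.2351, 0.1647]
tool_rot: [0.983, 0.184, -0.0, -0.0]
force: [-0.9, 0.2, -2.9]
finger_gap: 0.072
```

Run:
```python
from h import *
to([.4998,-.298,.056])
p=manip.snapshot("top");save(p,"t18.png",(235,170,295,245),8);save(p,"t18f.png")
print(manip.pinpoint("wheel1",p))
s=manip.sense()
# bar position estimate: shift of tcp since grasp
d=s["tcp_pos"]-np.array([.4991,-.299,.0575]);h=np.hypot(.2345,.075)
b=np.array([.4998,-.298,.075])+d;print(b,"angle from z",np.degrees(np.arcsin(b[2]/h))-17.74)
foot=b[:2]+np.array([-.362,.932])*np.sqrt(h*h-b[2]**2);print("foot pred",foot)
print("foot det",[(at_z(p,e["point"],0),e["score"]) for e in manip.pinpoint("tote_foot",p)][:2],"corner",[e["point"] for e in manip.pinpoint("tote_corner",p)][:2],proj(p,[*foot,0]))
```

```text
t 23.15 tcp [ 0.4741 -0.2351  0.1647] F [-0.9  0.2 -2.9] gap 0.072 rot [ 9.828e-01  1.844e-01 -1.000e-04 -1.000e-04] q [-0.67  0.47  1.73  0.    0.94  0.53]
tool shift [0.0012 0.068  0.1087]
[{'point': [286.0, 216.3], 'score': 0.71}, {'point': [262.7, 220.1], 'score': 0.48}, {'point': [263.7, 225.2], 'score': 0.46}, {'point': [265.2, 225.4], 'score': 0.35}]
[ 0.4747703  -0.23406713  0.18225358] angle from z 30.013690938314642
foot pred [ 0.41484986 -0.07979683]
foot det [(array([ 0.4122335 , -0.07248963,  0.        ]), 0.63)] corner [[258.2, 226.2], [252.5, 230.9]] [256.76710916 229.20441404]
```

View pics/t18.png

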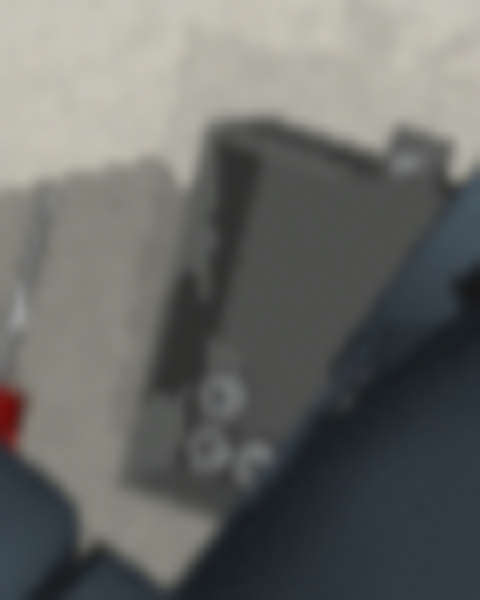

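View pics/t18f.png

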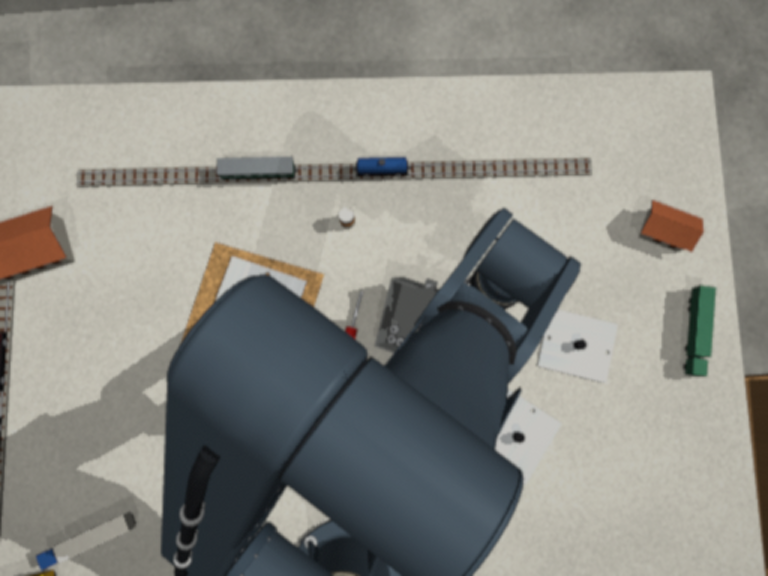

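Three wheels show in the corner and the fourth is hidden by the arm. I'll lean the tool away about the bar to uncover the corner.

play_rows([
  [[0, -0.0005, 0, 2, 0, 0], [0, -0.001, 0, 3, 0, 0], [0, -0.001, 0, 3, 0, 0], [0, -0.001, 0, 3, 0, 0], [0, -0.001, 0, 3, 0, 0], [0, -0.001, 0, 3, 0, 0], [0, -0.0005, 0, 2, 0, 0], [0, 0, 0, 0, 0, 0]],
])

```text
t: 24.35
tcp_pos: [0.4723, -0.2304, 0.1654]
tool_rot: [0.969, 0.182, -0.03, -0.162]
force: [0.9, -1.0, -1.4]
finger_gap: 0.071
```

Run:
```python
from h import *
to([.4998,-.298,.056])
p=manip.snapshot("top");save(p,"t19.png",(235,165,315,255),7)
q=manip.snapshot("side");save(q,"s19.png",(180,100,320,280),3.3)
s=manip.sense();Rm=R.from_quat(s["tool_rot"]);b=s["tcp_pos"]+Rm.apply([0,0,-.0175]);print("bar",b,np.degrees(np.arcsin(b[2]/.2462))-17.74)
```

```text
t 24.35 tcp [ 0.4723 -0.2304  0.1654] F [ 0.9 -1.  -1.4] gap 0.071 rot [ 0.9695  0.1816 -0.0303 -0.1619] q [-0.75  0.58  1.55  0.15  1.31  0.39]
tool shift [0.0012 0.1046 0.0797]
bar [ 0.47408971 -0.23499096  0.18221494] 30.000738697729812
```

View pics/t19.png

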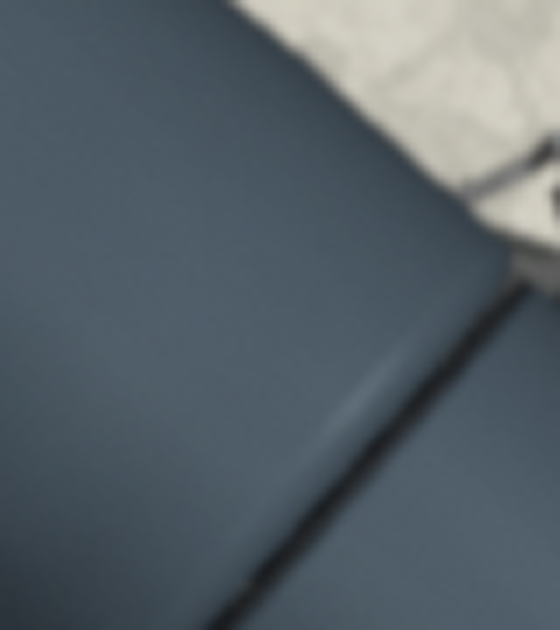

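View pics/s19.png

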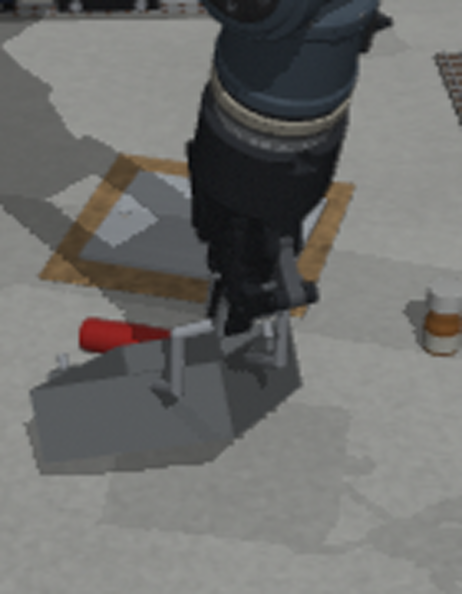

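That put the elbow over the view; tote tilt is unchanged at 30.0°. I'll come back in stages and look for the gap.

play_rows([
  [[0, 0.0005, 0, -2, 0, 0], [0, 0.001, 0, -3, 0, 0], [0, 0.001, 0, -3, 0, 0], [0, 0.001, 0, -3, 0, 0], [0, 0.0005, 0, -2, 0, 0], [0, 0, 0, 0, 0, 0]],
])

```text
t: 25.2
tcp_pos: [0.4727, -0.2315, 0.1651]
tool_rot: [0.981, 0.185, -0.01, -0.052]
force: [-1.5, 0.6, -2.6]
finger_gap: 0.07
```

Run:
```python
from h import *
to([.4998,-.298,.056])
p=manip.snapshot("top");save(p,"t20.png",(235,165,315,255),6)
```

```text
t 25.2 tcp [ 0.4727 -0.2315  0.1651] F [-1.5  0.6 -2.6] gap 0.07 rot [ 0.9814  0.1848 -0.0099 -0.0519] q [-0.7   0.5   1.67  0.06  1.06  0.47]
tool shift [0.0011 0.0829 0.101 ]
```

View pics/t20.png

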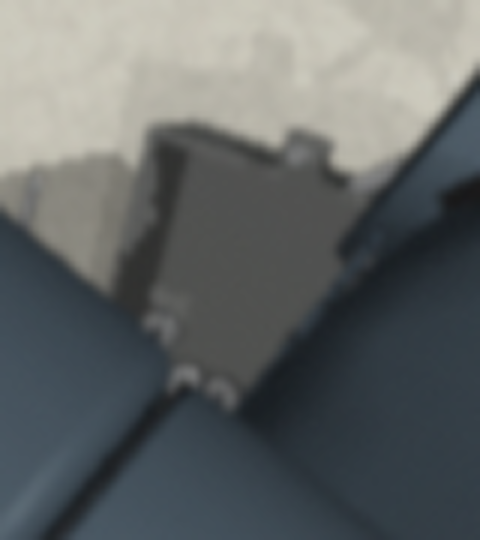

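Run:
```python
from h import *
s=manip.sense();Rm=R.from_quat(s["tool_rot"]);b=s["tcp_pos"]+Rm.apply([0,0,-.0175]);print("bar",b,np.degrees(np.arcsin(b[2]/.2462))-17.74)
p=manip.snapshot("top");q=manip.snapshot("side");save(q,"s21.png");save(p,"t21.png",(235,195,295,245),12)
# tote pose: rotate about foot; wheel coords in tote frame
foot=np.array([.4155,-.0805,0]);yaw=np.radians(-109.5);dx=np.radians(-68.7)
u=np.array([np.cos(dx),np.sin(dx),0]);ax=np.cross(u,[0,0,1])
Rt=R.from_rotvec(ax*np.radians(30.0))*R.from_euler('z',yaw)
print("bar check",foot+Rt.apply([.075+.0272+.075-.0,.0236+.13,.075]))
for w in((262.7,219.6),(260.9,226),(266.5,227.8),(271.3,230.3)):
    o,d=ray(p,w);n=Rt.apply([0,0,1]);c=foot+n*.011;X=o+d*((c-o)@n)/(d@n);print((Rt.inv().apply(X-foot)*1000-[4,4,0]).round(1))
```

```text
bar [ 0.47347406 -0.2336108   0.18235   ] 30.047497749156808
bar check [ 0.47610472 -0.23459879  0.18220437]
[10.9 30.3 11. ]
[10.3 11.3 11. ]
[28. 12. 11.]
[43.6 10.1 11. ]
```

View pics/s21.png

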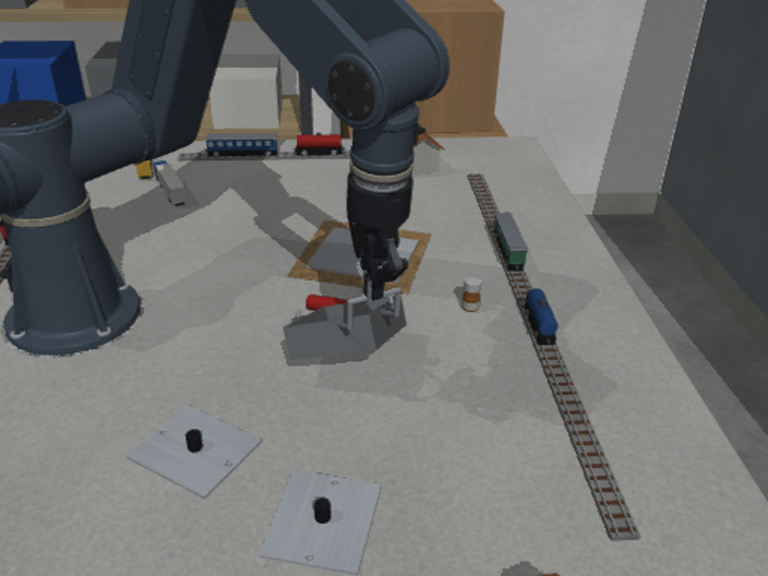

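View pics/t21.png

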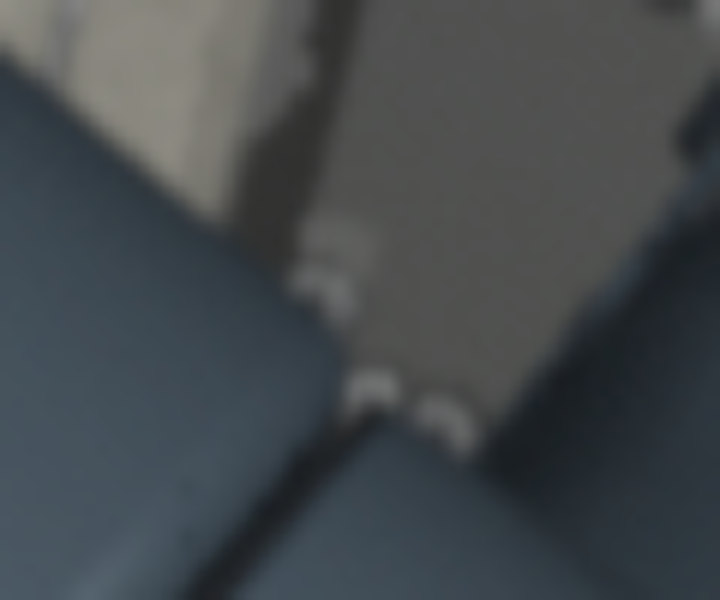

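All four wheels sit touching each other in the low corner, at tote-floor offsets of about (10,11), (11,30), (28,12) and (44,10) mm. The tote is at 30°, and the jar, driver and wagons are where they were. Handing in.

Run:
```python
from h import *
print(manip.sign_off());print(manip.sense()["t"])
```

```text
the job is handed in; nothing more can be done
None
the job is handed in; nothing more can be done
```

I lifted the cover off the pins and laid it flat in the middle of the cork mat. Then I pinched the bar handle at 27 N, tipped the tote about its far corner and handed in while holding it there, at about 25.5 s.

**Last checks:**
- **Tilt:** about 30.0° worked out from the bar height, with the foot where predicted to within about 8 mm (network detection). The grip was holding, at gap 0.07 with about 2.6 N of load.
- **Wheels:** all four touch each other in the low corner, one in the corner itself, one along one wall and two along the other. The farthest is about 45 mm out. I never saw all four in one picture, because the arm hid part of the corner; this comes from two pictures with the tool leaning differently.
- **Cover and other things:** in the side picture the cover was flat and within the mat's edges. The wagons, jar and screwdriver were where they started.

**What disagreed:** the real fingertips sat about 30–35 mm farther back along the tool than the reported TCP implies. A first trial close passed above the knob, so I set the grasp heights from the pictures and the contact force instead. I also leaned the tool 18° to see the corner, but the elbow blocked the view, so I brought it back to 6°; the tote stayed at 30°.

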